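# Load the autosampler tray and slide it home

## Task

Stand the loose white jar and the loose amber bottle upright in the two empty front pockets of the aluminium sample tray, each directly in front of the sample of its own kind that already stands in the tray's rear row. Then slide the loaded tray along the bench, between the blue guide rails, into the autosampler until it is fully home against the back stop. Do not topple any sample, leave the two rear samples in their pockets, and leave the other things on the bench where they are.

Things in the scene. Friction and masses are not known exactly. Their poses are not given: they have to be found in the camera images.
- tray: Aluminium tray, 140 (x) x 160 (y) x 30 mm high, walls and floor 4 mm, about 0.3 kg; loose, slides when pushed. Two 30 mm high inner walls make four pockets, 64 (x) x 74 (y) mm, centred at x +-34, y +-39 mm. Origin: centre of its underside; +x to the rear row, away from the robot. The rear pockets hold a jar and an amber bottle, either way round; the front ones are empty.
- sampler: Autosampler, cream housing with blue guide rails, fixed. Origin: on the bench, where the tray's origin is when fully home (the tray's axes then parallel to these); +x into the machine, the way the tray goes in; y across. No sill: the tray slides on the bench all the way. Housing front at x = 0 (a tray that is home stands 70 mm out of it), y from -230 to +140 mm, 150 to 190 mm tall.
- bay_stop (a point): Point on the middle of the back stop, at the end of the sampler's channel, 70 mm beyond the sampler's origin along its x, 15 mm above the bench: the tray's rear wall touches it when home. The channel is roofed by a clear hood from x = 0 on, its underside 125 mm above the bench.
- bay_mouth (a point): Point on the channel's centre line at its mouth, 67 mm before the sampler's origin (x = -67 mm), 15 mm up. From here the blue rails, 34 mm high, narrow from about 190 mm apart to 170 mm (5 mm to spare each side of the tray) at x = -35 mm, then run straight to the stop. A tray that is home stands 3 mm out of the mouth.
- jar_in: White round plastic sample jar with a blue cap, 44 mm across (cap 45 mm), 70 mm tall, about 80 g, standing upright. Origin: centre of its underside; z up. This one stands in a rear pocket of the tray from the start (its underside 4 mm above the tray's).
- jar_new: White round plastic sample jar with a blue cap, 44 mm across (cap 45 mm), 70 mm tall, about 80 g, standing upright. Origin: centre of its underside; z up. This one stands on the bench beside the tray, to be loaded; to the left or the right of the tray.
- amber_in: Brown (amber) sample bottle with a small black cap, 42 mm across up to 58 mm height, then a shoulder and a 26 mm wide cap, 80 mm tall in all, about 90 g, standing upright. Origin: centre of its underside; z up. This one stands in a rear pocket of the tray from the start (its underside 4 mm above the tray's).
- amber_new: Brown (amber) sample bottle with a small black cap, 42 mm across up to 58 mm height, then a shoulder and a 26 mm wide cap, 80 mm tall in all, about 90 g, standing upright. Origin: centre of its underside; z up. This one stands on the bench beside the tray, on the other side from the loose jar, to be loaded.
- wash_bottle: Bystander: clear wash bottle with a red cap, 60 mm across, 170 mm tall, standing on the bench to the left of the sampler. Origin: centre of its underside.
- beaker: Bystander: open white beaker, 76 mm across at the rim, 95 mm tall, on the bench to the right. Origin: centre of its underside.
- tip_box: Bystander: orange box with a clear lid, 87 x 122 x 57 mm, on the bench to the left. Origin: centre of its underside.
Mind the look-alikes: they are no part of the job. Several things look just like the tray: the one meant starts farthest from the robot's base.

How it is judged:
By the outcome, as a careful person would: the job done as asked, in the order asked, and still so for the second after the job is handed in, with the robot touching nothing.
It also fails if it takes over 72 s, if anything falls off the work surface, if the arm or the gripper's body presses on something with over 40 N, if the wrist force passes 120 N, or if a joint passes its speed limit or range.

## Robot

A 7-joint arm with a two-finger parallel gripper is mounted at the origin on the work surface. World frame = base frame: x ahead of the robot, y to its left, z up, the work surface at z = 0. Lengths are in m, angles in rad, forces in N, time in s.
With the tool pointing down it reaches from about 0.425 to 0.875 m from the base axis. Payload 4.7 kg.
Tool frame: the origin (TCP) lies on the centre line of the jaws, within the pads' length; the fingertips stand 22 mm ahead of it and the grasp point (between the pads) lies 3 mm ahead of it; z points along the fingers, y is the direction in which the jaws open and shut (so a half turn about z gives the same grasp; the last joint's range is limited). The gripper opens to 87 mm and grips with 3 to 60 N. Pads are 19 mm wide; open, the fingers measure 117 mm over their backs; the gripper's body (75 mm by 190 mm) begins 51 mm behind the grasp point.
Start: joints at [1.21, 0.321, -0.07, 1.45, 0.023, 1.371, -0.057], TCP at [0.238, -0.605, 0.245] pointing down, gripper open.
Joint ranges: [-2.86, 2.86], [-0.3, 2.09], [-1.38, 1.24], [0.06, 2.45], [-1.56, 4.7], [0.09, 2.05], [-2.69, 2.69]. Speed limits (rad/s): [2.57, 2.57, 3.14, 3.14, 3.14, 3.14, 3.14].

## Interface

Orientations are given as a rotation vector (axis times angle).
In Python, from bench import ctrl, imaging, close_job, finder gives the robot as it stands. The module is installed in compiled form; this text tells all that it offers.
- The arm moves only by the shell command python3 -m jog 'ROWS' [FORCE]. ROWS is JSON, a list that holds one entry, the list of rows, each a list of 7 numbers: the shift along the tool's x, y, z in cm, then the turn, a rotation vector about the tool's x, y, z in degrees, then the finger opening in cm, from 0 to 8.7. In form: [[[dx, dy, dz, ax, ay, az, claw], ...]]. A call has 1 to 12 rows; each row shifts and turns the commanded pose from where the row before left it, along the tool's axes as they then stand; what a row does not reach is not made up. A row lasts 1/10 s, in which the tool goes at most 50 mm and 8.59 degrees, less where a joint would pass 70% of its speed; a pose out of reach is approached as far as the arm can. A call is refused whole if a number of a shift passes 5 or a number of a turn 8.59, either way. A call with a gripper value outside its range is refused whole. The fingers move at their own pace and stop on an object; FORCE is the grip in N (left out, the last holds). Time passes only in rows, so rows that do not move let the fingers close. It gives the time, the measured TCP pose, the force and the opening at its end, in the units of the state.
- ctrl.get_state(): the state, without advancing time (a new reading comes with each control period).
- imaging.get_image(name): name is "scene" or "top"; returns a dict with "frame" (384x512x3 uint8, red, green, blue), "intrinsics" (3x3 intrinsics, pixels), "pose" (4x4, takes a point from camera to world coordinates). Camera axes: x right, y down, z forward; pixel columns grow to the right and rows downward; lengths in m; the calibration is good to about 2 mm. A picture is of the moment at which its call begins. There is no depth.
- close_job(): hands the job in, once; it reports no verdict.
Trained networks look in the newest picture that a camera, given by its name, has taken for a name from the list of things; names that differ only in an ending like _2 or _b are one class to them, and where a whole thing is asked for, a point or a joint stands for the part that bears it (a point fixed in the world has none). Each returns a list of dicts, best first, with "conf" (0 to 1); they miss things now and then, are a little off and sometimes report something else, mostly with a low value. They report only what shows in the picture. A call takes as long as a camera call. They do not tell look-alikes from the thing itself.
- finder.trace(label, camera): "region" (384x512 bool, what is visible of it) and "point" ([row, column] as shares, 0 to 1, of the picture: columns of its width, rows of its height, amid what is visible of it).
- finder.spot_point(label, camera): "point" ([row, column] as shares, 0 to 1, of the picture: columns of its width, rows of its height: a listed point, or the origin of a listed thing).
The state is a dict: "time": time; "joint_positions": joint angles; "qd": joint speeds; "joint_torque": joint torques, N m; "position": TCP position; "tool_rot": TCP orientation; "ft_force": force on the tool from outside, world axes, zero at the start; "torque": the same for the moment, N m; "grip_width": opening from 0.0 (shut) to 1.0 (fully open).
Only numpy, scipy, OpenCV 4.12 (cv2) and the standard library are available. Lean on these libraries where they do the work, as an engineer would, in place of code of your own. Each camera call takes 0.05 s, during which the arm holds its last target. There are 200 camera calls.

## Working session

There is one attempt and no reset: what is moved stays moved. The work goes in short steps, Python scripts to look and compute and a shell command to move; the robot and the scene stay as the last step left them, time stands still between calls to the robot, and variables do not carry over. Pictures are saved under pics/ and viewed, about 8 in all and at most 12, crops included, and the job is handed in when it is done.

```bash
mkdir -p pics
cat > h.py <<'E'
import numpy as np, cv2
from bench import ctrl, imaging, close_job, finder
from scipy.spatial.transform import Rotation as R
def img(n,f=None):
    d=imaging.get_image(n)
    if f: cv2.imwrite('pics/'+f,cv2.cvtColor(d['frame'],cv2.COLOR_RGB2BGR))
    return d
def ray(d,u,v,z):
    K=np.array(d['intrinsics']);T=np.array(d['pose'])
    r=T[:3,:3]@np.linalg.inv(K)@[u,v,1]; o=T[:3,3]
    return o+r*(z-o[2])/r[2]
def proj(d,p):
    K=np.array(d['intrinsics']);T=np.array(d['pose'])
    c=K@(T[:3,:3].T@(np.array(p)-T[:3,3])); return c[:2]/c[2]
E
python3 - <<'E'
from h import *
a=img('scene','s0.png');b=img('top','t0.png')
im=np.hstack([a['frame'],b['frame']])
for n,d in (('scene',a),('top',b)):
    print(n,np.round(d['pose'],3).tolist(),np.round(d['intrinsics'],1).tolist())
for l,z in [('tray',0),('jar_new',0),('amber_new',0),('bay_stop',.015),('bay_mouth',.015),('sampler',0),('beaker',0),('tip_box',0),('wash_bottle',0)]:
    for n,d in (('scene',a),('top',b)):
        for r in finder.spot_point(l,n):
            v,u=r['point'][0]*384,r['point'][1]*512
            print(l,n,round(r['conf'],2),round(u),round(v),ray(d,u,v,z)[:2].round(3))
s=ctrl.get_state();print(s)
E
```

```text
scene [[-0.348, 0.61, -0.712, 1.268], [0.938, 0.237, -0.255, 0.293], [0.014, -0.757, -0.654, 0.733], [0.0, 0.0, 0.0, 1.0]] [[368.9, 0.0, 253.0], [0.0, 368.9, 187.1], [0.0, 0.0, 1.0]]
top [[0.027, -0.993, 0.112, 0.383], [-1.0, -0.027, 0.001, 0.03], [0.002, -0.112, -0.994, 1.5], [0.0, 0.0, 0.0, 1.0]] [[471.9, 0.0, 250.9], [0.0, 471.9, 183.2], [0.0, 0.0, 1.0]]
tray scene 0.91 327 169 [0.299 0.201]
tray scene 0.76 220 141 [ 0.275 -0.19 ]
tray scene 0.7 222 186 [ 0.497 -0.081]
tray scene 0.36 108 168 [ 0.549 -0.458]
tray top 0.98 193 264 [0.293 0.206]
tray top 0.85 283 200 [ 0.502 -0.072]
tray top 0.68 321 273 [ 0.276 -0.195]
jar_new scene 0.9 353 205 [0.437 0.304]
jar_new top 0.71 163 215 [0.443 0.307]
jar_new top 0.37 117 207 [0.463 0.457]
amber_new scene 0.67 162 168 [ 0.489 -0.298]
amber_new top 0.49 354 210 [ 0.474 -0.298]
bay_stop top 0.17 120 209 [0.457 0.442]
bay_mouth scene 0.17 161 168 [ 0.505 -0.288]
sampler scene 0.69 220 242 [0.704 0.005]
sampler top 0.92 260 136 [0.705 0.007]
sampler top 0.25 272 184 [ 0.55  -0.035]
beaker scene 0.89 107 171 [ 0.565 -0.451]
beaker top 0.57 4
[... 245 characters left out ...]
, 'joint_positions': array([ 1.21012517,  0.32101025, -0.07011387,  1.45046883,  0.02258745,
        1.37078866, -0.0568759 ]), 'qd': array([ 4.79971866e-04,  4.22842212e-04, -1.06560850e-03,  2.46932749e-03,
       -8.43969397e-05,  7.85702941e-04, -1.31011261e-03]), 'joint_torque': array([ 4.52481197e-05, -4.91110504e+01, -4.02984610e-01, -3.12776041e+01,
       -6.36663171e-02,  3.35302320e-02,  2.12057239e-05]), 'position': array([ 0.2379418 , -0.60492124,  0.24459564]), 'tool_rot': array([ 3.08646987e+00,  5.85310661e-01, -5.68321522e-06]), 'ft_force': array([-1.48802865,  0.64907122, -0.6095125 ]), 'torque': array([0.02620401, 0.05401449, 0.0461051 ]), 'grip_width': 0.9981130745174721}
```

```bash
python3 -c "
import cv2,numpy as np
a=cv2.imread('pics/s0.png');b=cv2.imread('pics/t0.png')
cv2.imwrite('pics/s0b.png',cv2.resize(a,(768,576)));cv2.imwrite('pics/t0b.png',cv2.resize(b,(768,576)))"
```

```text
(no output)
```

View pics/s0b.png

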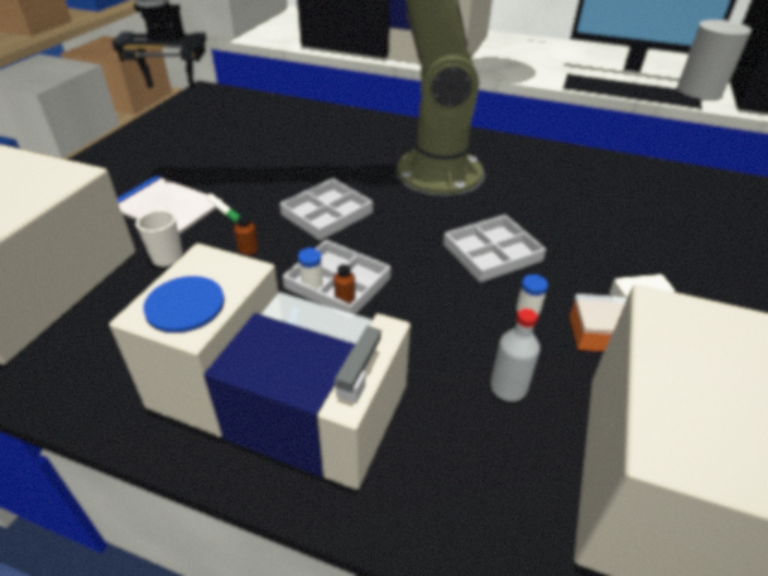

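View pics/t0b.png

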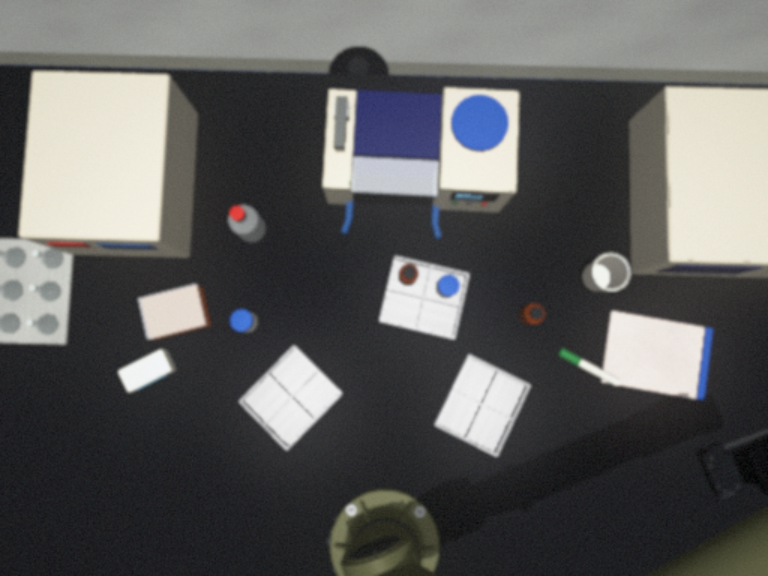

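The scene view shows the robot behind, three trays and the sampler. In the top view (at 1.5x), the tray candidates are A (293,398), B (482,405) and C (424,297). C is the farthest from the base (x≈0.50) and is the only one with a jar and a bottle in its rear row, so it is the tray meant. Its rear amber is on the left and its rear jar on the right. The loose jar is at (243,320) and the loose amber at (534,313). Next I'll refine these positions and confirm in a crop.

Run:
```python
from h import *
d=img('top');f=d['frame'];hsv=cv2.cvtColor(f,cv2.COLOR_RGB2HSV)
def comps(m,z,name,amin=10):
    n,l,st,c=cv2.connectedComponentsWithStats(m.astype(np.uint8))
    for i in range(1,n):
        if st[i,4]>=amin: print(name,st[i].tolist(),c[i].round(1),ray(d,*c[i],z)[:2].round(4))
H,S,V=[hsv[...,i].astype(int) for i in range(3)]
roi=np.zeros(H.shape,bool);roi[120:235,140:370]=1
comps((H>100)&(H<125)&(S>140)&(V>90)&roi,.07,'blue')
comps((H<15)&(S>130)&(V>40)&roi,.06,'amber')
m=((V>120)&(S<70)&roi).astype(np.uint8)
m[:165]=0;m[:,:245]=0;m[:,320:]=0
m=cv2.morphologyEx(m,cv2.MORPH_CLOSE,np.ones((5,5)))
c=max(cv2.findContours(m,0,2)[0],key=cv2.contourArea)
h=cv2.convexHull(c);w=np.array([ray(d,*p[0],.03)[:2] for p in h],np.float32)
r=cv2.minAreaRect((w*1000).astype(np.float32));print('tray rim',r)
x0,y0=205,105
cr=f[y0:y0+130,x0:x0+170]
cv2.imwrite('pics/c1.png',cv2.cvtColor(cv2.resize(cr,None,fx=4.5,fy=4.5,interpolation=cv2.INTER_CUBIC),cv2.COLOR_RGB2BGR))
for l in ('jar_new','amber_new','bay_mouth','bay_stop'):
    for cam in('top',): 
        for r in finder.trace(l,cam):print(l,r['conf'],np.array(r['point'])[::-1]*[512,384],r['region'].sum())
```

```text
blue [228, 136, 7, 19, 67] [231.5 145.3] [0.6591 0.0952]
blue [288, 139, 5, 19, 53] [290.2 147.9] [ 0.656  -0.0855]
blue [293, 184, 12, 13, 122] [298.5 189.9] [ 0.5269 -0.1131]
blue [153, 206, 15, 16, 190] [160.  213.1] [0.445  0.3049]
amber [152, 137, 11, 10, 85] [157.2 141.4] [0.6672 0.3264]
amber [267, 183, 9, 6, 21] [270.2 185.8] [ 0.5384 -0.027 ]
amber [347, 202, 16, 15, 106] [353.  209.4] [ 0.4729 -0.2815]
tray rim ((505.0157775878906, -67.36689758300781), (164.74810791015625, 145.50677490234375), 78.14659118652344)
jar_new 0.57 [162.4064 213.312 ] 234
jar_new 0.17 [283.2896  96.192 ] 9594
amber_new 0.54 [353.28   210.7008] 203
bay_mouth 0.63 [283.904   97.1904] 9670
bay_stop 0.95 [281.9072  97.1136] 9602
```

View pics/c1.png

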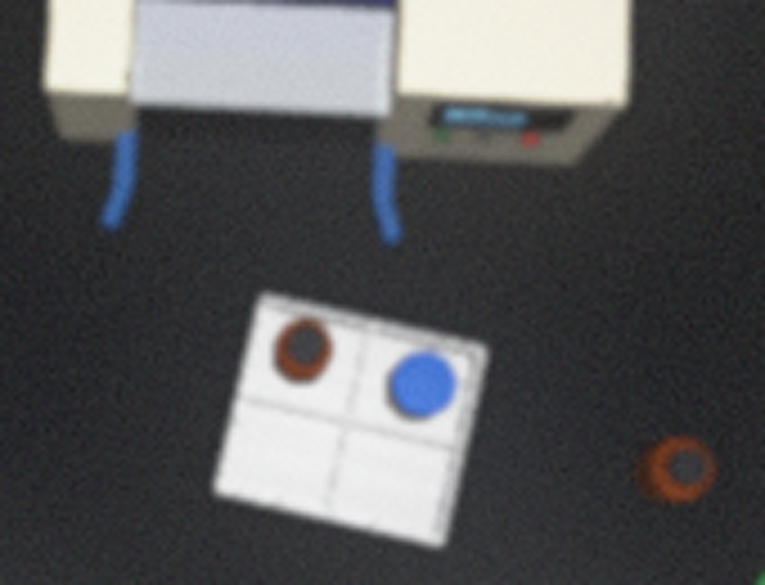

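The crop confirms it. Tray C is centred near crop (348,425), with amber at (303,345) rear left and the jar at (422,384) rear right, and both front pockets are empty. The rails end at (110,225) and (392,240). I'll convert these to metres.

Run:
```python
from h import *
d=img('top');f=d['frame']
def P(n,u,v,z): print(n,ray(d,u/4.5+205,v/4.5+105,z)[:2].round(4))
P('cross',347,424,.03);P('cap amber',686,467,.08);P('cap amb_in',303,345,.084);P('jar_in',422,384,.074)
P('railL tip',110,225,.034);P('railR tip',392,240,.034)
P('railL str',127,140,.034);P('railR str',383,150,.034)
P('railL bend',127,178,.034);P('railR bend',383,190,.034)
for z in(.125,.13,.15):P('hoodL',132,103,z);P('hoodR',390,115,z)
P('housR',577,163,0);P('housR0',385,155,0);P('housL',65,138,0)
P('jarcap',0,0,.07);print(ray(d,160,213.1,.07)[:2])
s=ctrl.get_state();print(s['time'])
# scene cam rails blue / caps
e=img('scene');h=cv2.cvtColor(e['frame'],cv2.COLOR_RGB2HSV)
m=((h[...,0]>100)&(h[...,0]<125)&(h[...,1]>140)&(h[...,2]>90)).astype(np.uint8)
n,l,st,c=cv2.connectedComponentsWithStats(m)
for i in range(1,n):
    if 15<st[i,4]<600: print(st[i],c[i].round(1),ray(e,*c[i],.064)[:2].round(4))
for r in finder.trace('amber_new','scene')[:1]:print(np.array(r['point'])[::-1]*[512,384],ray(e,*(np.array(r['point'])[::-1]*[512,384]),.04)[:2])
```

```text
cross [ 0.5004 -0.0664]
cap amber [ 0.4737 -0.2904]
cap amb_in [ 0.5484 -0.0323]
jar_in [ 0.5253 -0.1135]
railL tip [0.635  0.1023]
railR tip [ 0.6298 -0.095 ]
railL str [0.6958 0.0923]
railR str [ 0.6936 -0.0876]
railL bend [0.6687 0.0915]
railR bend [ 0.6651 -0.0881]
hoodL [0.7013 0.086 ]
hoodR [ 0.6979 -0.0844]
hoodL [0.7001 0.0858]
hoodR [ 0.6968 -0.084 ]
hoodL [0.6955 0.085 ]
hoodR [ 0.6922 -0.0824]
housR [ 0.6952 -0.2298]
housR0 [ 0.6972 -0.0918]
housL [0.7033 0.1384]
jarcap [0.784  0.1815]
[0.44497308 0.30488178]
1.3
[ 45   0  36   7 167] [60.9  2.1] [-0.7213 -1.7546]
[30 31 11  6 38] [35.8 33.5] [-0.2009 -1.4524]
[ 0 92 11  5 34] [ 4.6 94. ] [ 0.3718 -1.047 ]
[ 79 117  27  17  88] [ 91.2 124.9] [ 0.4346 -0.5938]
[198 164  15  13 153] [205.3 170.5] [ 0.5197 -0.1228]
[348 182  18  14 198] [356.3 188.7] [0.441  0.3026]
[159.5904 160.0128] [ 0.49695036 -0.29343404]
```

```bash
python3 -m jog '[[[0,0,0,0,0,8.35,8.7],[0,0,0,0,0,8.35,8.7],[0,0,0,0,0,8.35,8.7],[0,0,0,0,0,8.35,8.7],[2.08,-4.45,0.5,0,0,0,8.7],[2.08,-4.45,0.5,0,0,0,8.7],[2.08,-4.45,0.5,0,0,0,8.7],[2.08,-4.45,0.5,0,0,0,8.7],[2.08,-4.45,0.5,0,0,0,8.7],[2.08,-4.45,0.5,0,0,0,8.7],[2.08,-4.45,0.5,0,0,0,8.7],[2.08,-4.45,0.5,0,0,0,8.7]]]' 15
```

```text
time: 2.6
position: [0.4753, -0.2893, 0.2048]
tool_rot: [3.124, -0.327, 0.001]
ft_force: [0.9, 0.0, -0.3]
grip_width: 0.995
```

```bash
python3 -m jog '[[[0,0,4,0,0,0,8.7],[0,0,4,0,0,0,8.7],[0,0,3,0,0,0,8.7],[0,0,2.2,0,0,0,8.7],[0,0,2,0,0,0,8.7],[0,0,0,0,0,0,3.5],[0,0,0,0,0,0,3.5],[0,0,0,0,0,0,3.5],[0,0,0,0,0,0,3.5],[0,0,0,0,0,0,3.5],[0,0,0,0,0,0,3.5],[0,0,0,0,0,0,3.5]]]' 15
```

```text
time: 3.8
position: [0.4745, -0.2912, 0.053]
tool_rot: [3.124, -0.326, 0.001]
ft_force: [-0.5, 0.5, 1.7]
grip_width: 0.48
```

```bash
python3 -m jog '[[[0,0,-3,0,0,0,3.5],[0,0,-4,0,0,0,3.5],[0,0,-4,0,0,0,3.5],[-0.81,-4.5,0,0,0,0,3.5],[-0.81,-4.5,0,0,0,0,3.5],[-0.81,-4.5,0,0,0,0,3.5],[-0.81,-4.5,0,0,0,0,3.5],[-0.81,-4.5,0,0,0,0,3.5],[-0.81,-4.5,0,0,0,0,3.5],[0,0,3,0,0,0,3.5],[0,0,2,0,0,0,3.5],[0,0,0,0,0,0,3.5]]]' 15
python3 - <<'E'
from h import *
a=img('scene')['frame'][120:260,130:320];b=img('top')['frame'][105:235,205:375]
im=np.hstack([cv2.resize(a,(400,295)),cv2.resize(b,(400,295))])
cv2.imwrite('pics/c2.png',cv2.cvtColor(im,cv2.COLOR_RGB2BGR))
E
```

```text
time: 5.0
position: [0.48, -0.0163, 0.11]
tool_rot: [3.125, -0.325, -0.009]
ft_force: [-0.3, 0.3, -0.4]
grip_width: 0.473
```

View pics/c2.png

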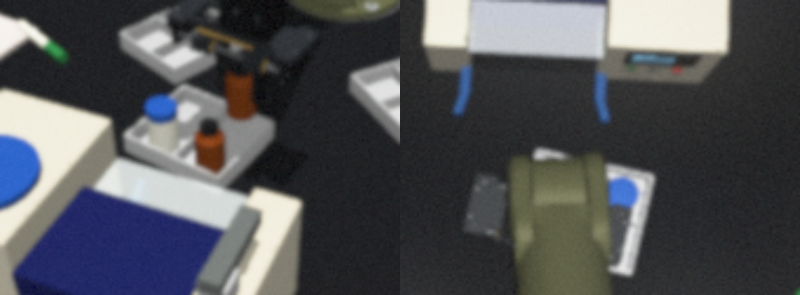

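The scene half shows the held amber at (240,95), above the tray's front-left pocket and behind the rear amber at (210,145). The rear jar is at (162,120). I'll lower it and release.

```bash
python3 -m jog '[[[0,0,2,0,0,0,3.5],[0,0,1.5,0,0,0,3.5],[0,0,1.0,0,0,0,3.5],[0,0,0.6,0,0,0,3.5],[0,0,0,0,0,0,3.5],[0,0,0.1,0,0,0,3.5]]]' 15; python3 -m jog '[[[0,0,0,0,0,0,6],[0,0,0,0,0,0,6],[0,0,0,0,0,0,6],[0,0,-2,0,0,0,6],[0,0,-4,0,0,0,6],[0,0,-4,0,0,0,6],[0,0,-2,0,0,0,8.7]]]' 15
```

```text
time: 5.7
position: [0.4833, -0.0168, 0.0613]
tool_rot: [3.125, -0.327, 0.002]
ft_force: [0.4, -0.3, -0.8]
grip_width: 0.479
time: 6.4
position: [0.4843, -0.0166, 0.1843]
tool_rot: [3.124, -0.326, 0.009]
ft_force: [0.4, 0.2, 0.3]
grip_width: 0.723
```

```bash
python3 -m jog '[[[-1.5,-4.36,0,0,0,0,8.7],[-1.5,-4.36,0,0,0,0,8.7],[-1.5,-4.36,0,0,0,0,8.7],[-1.5,-4.36,0,0,0,0,8.7],[-1.5,-4.36,0,0,0,0,8.7],[-1.5,-4.36,0,0,0,0,8.7],[-1.5,-4.36,0,0,0,0,8.7],[0,0,0,0,0,0,8.7]]]' 15
python3 - <<'E'
from h import *
print(ctrl.get_state()['joint_positions'].round(2),ctrl.get_state()['position'])
a=img('scene');b=img('top')
im=np.hstack([cv2.resize(a['frame'][120:260,130:320],(400,295)),cv2.resize(b['frame'][105:235,205:375],(400,295))])
cv2.imwrite('pics/c3.png',cv2.cvtColor(im,cv2.COLOR_RGB2BGR))
E
```

```text
time: 7.2
position: [0.4398, 0.3113, 0.1813]
tool_rot: [-3.121, 0.309, 0.002]
ft_force: [-0.1, -0.5, 0.1]
grip_width: 0.999
[ 0.05  0.2  -0.79  1.79  0.14  1.21 -2.55] [0.43977004 0.31126259 0.18129982]
```

View pics/c3.png

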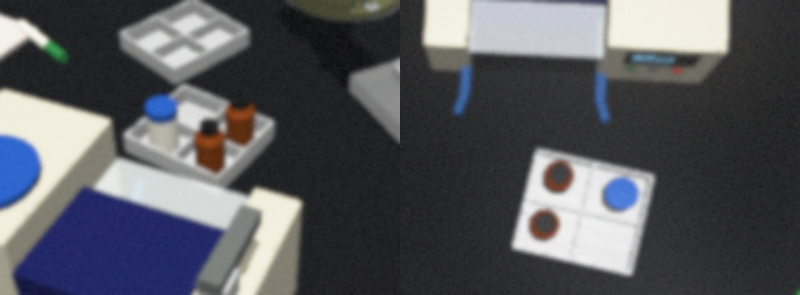

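The amber stands upright in the front-left pocket (top half, 543,224) and the front-right pocket is free. Next is the jar.

```bash
python3 -m jog '[[[0.66,0.6,2,0,0,0,8.7],[0,0,4,0,0,0,8.7],[0,0,3,0,0,0,8.7],[0,0,2,0,0,0,8.7],[0,0,1.8,0,0,0,8.7],[0,0,0,0,0,0,8.7],[0,0,0,0,0,0,3.5],[0,0,0,0,0,0,3.5],[0,0,0,0,0,0,3.5],[0,0,0,0,0,0,3.5],[0,0,0,0,0,0,3.5],[0,0,0,0,0,0,3.5]]]' 15
```

```text
time: 8.5
position: [0.4484, 0.2967, 0.0529]
tool_rot: [-3.124, 0.326, -0.001]
ft_force: [-0.1, 1.8, 0.4]
grip_width: 0.539
```

```bash
python3 -m jog '[[[0,0,0,0,0,0,3.5],[0,0,0,0,0,0,3.5],[0,0,0,0,0,0,3.5]]]' 15; python3 -m jog '[[[0,0,-2,0,0,0,3.5],[0,0,-4,0,0,0,3.5],[0,0,-4,0,0,0,3.5],[0,0,-1,0,0,0,3.5],[0,0,0,0,0,0,3.5],[0,0,0,0,0,0,3.5]]]' 15
```

```text
time: 8.8
position: [0.4482, 0.2966, 0.0527]
tool_rot: [-3.124, 0.326, -0.001]
ft_force: [0.7, 0.7, 1.4]
grip_width: 0.507
time: 9.4
position: [0.4474, 0.2955, 0.1611]
tool_rot: [3.123, -0.327, -0.003]
ft_force: [-1.0, 0.2, -1.4]
grip_width: 0.505
```

```bash
python3 -m jog '[[[1.13,4.31,0,0,0,0,3.5],[1.13,4.31,0,0,0,0,3.5],[1.13,4.31,0,0,0,0,3.5],[1.13,4.31,0,0,0,0,3.5],[1.13,4.31,0,0,0,0,3.5],[1.13,4.31,0,0,0,0,3.5],[1.13,4.31,0,0,0,0,3.5],[1.13,4.31,0,0,0,0,3.5],[1.13,4.31,0,0,0,0,3.5],[0,0,0,0,0,0,3.5],[0,0,0,0,0,0,3.5]]]' 15
python3 - <<'E'
from h import *
s=ctrl.get_state();print(s['position'],s['tool_rot'])
a=img('scene')['frame'][120:260,130:320]
cv2.imwrite('pics/c4.png',cv2.cvtColor(cv2.resize(a,(570,420)),cv2.COLOR_RGB2BGR))
E
```

```text
time: 10.5
position: [0.4659, -0.1049, 0.1603]
tool_rot: [-3.123, 0.331, 0.007]
ft_force: [-0.6, 1.1, -0.7]
grip_width: 0.508
[ 0.46589007 -0.10491645  0.16032693] [-3.12276055  0.3309194   0.00671093]
```

View pics/c4.png

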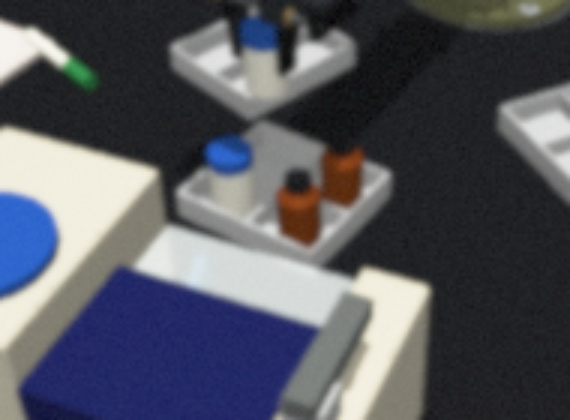

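The held jar is at (262,60), high above the front-right pocket, and the three tray samples are standing. I'll lower it.

```bash
python3 -m jog '[[[0,0,3,0,0,0,3.5],[0,0,3,0,0,0,3.5],[0,0,2,0,0,0,3.5],[0,0,1.2,0,0,0,3.5],[0,0,0.8,0,0,0,3.5],[0,0,0.2,0,0,0,3.5],[0,0,0,0,0,0,3.5]]]' 15; python3 -m jog '[[[0,0,0,0,0,0,6],[0,0,0,0,0,0,6],[0,0,0,0,0,0,6],[0,0,0,0,0,0,6],[0,0,-2,0,0,0,6],[0,0,-4,0,0,0,6],[0,0,-4,0,0,0,6],[-4.5,0,-2,0,0,0,6],[-4.5,0,0,0,0,0,6]]]' 15
python3 - <<'E'
from h import *
a=img('scene');b=img('top');f=b['frame']
print(ctrl.get_state()['position'])
x0,y0=225,130
im=np.hstack([cv2.resize(a['frame'][130:240,150:290],(400,314)),cv2.resize(f[y0:y0+88,x0:x0+112],(400,314),interpolation=cv2.INTER_CUBIC)])
cv2.imwrite('pics/c5.png',cv2.cvtColor(im,cv2.COLOR_RGB2BGR))
E
```

```text
time: 11.25
position: [0.4679, -0.104, 0.0609]
tool_rot: [3.125, -0.325, 0.001]
ft_force: [0.2, 0.2, -1.3]
grip_width: 0.507
time: 12.15
position: [0.3811, -0.0856, 0.1838]
tool_rot: [3.124, -0.325, 0.01]
ft_force: [-1.0, -0.3, -0.3]
grip_width: 0.691
[ 0.37465648 -0.08520809  0.18033527]
```

View pics/c5.png

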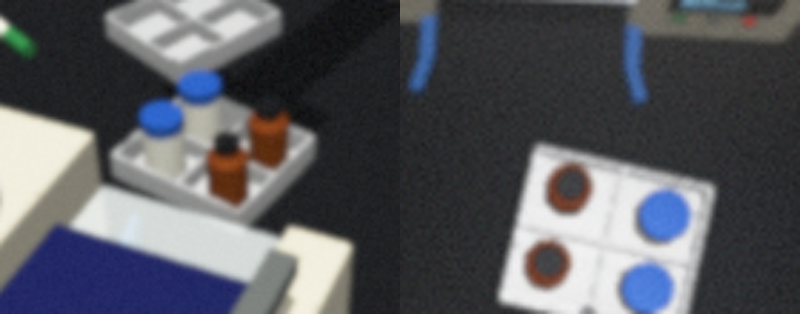

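All four samples stand in their pockets. In the top half they are amber (568,187) over (547,264) and jar (664,215) over (648,289). The tray now needs about 75 mm to the left and +10.6° of yaw. I'll push its right side with the open fingers, then push from the front.

```bash
python3 -m jog '[[[0,0,0,0,0,-8.2,8.7],[0,0,0,0,0,-8.2,8.7],[0,0,0,0,0,-8.2,8.7],[0,0,0,0,0,-8.2,8.7],[0,0,0,0,0,-8.2,8.7],[0,0,0,0,0,-8.2,8.7],[0,0,0,0,0,-8.2,8.7],[0,0,0,0,0,-8.2,8.7],[0,0,0,0,0,-8.2,8.7],[0,0,0,0,0,-8.2,8.7],[0,0,0,0,0,-8.0,8.7]]]' 15; python3 -m jog '[[[-2.5,4,0,0,0,0,8.7],[-2.5,4,0,0,0,0,8.7],[-2.5,4,0,0,0,0,8.7],[0,0,0,0,0,0,8.7]]]' 15
python3 - <<'E'
from h import *
d=img('top');f=d['frame'];s=ctrl.get_state();print(s['position'],s['joint_positions'].round(2))
hsv=cv2.cvtColor(f,cv2.COLOR_RGB2HSV);V=hsv[...,2];S=hsv[...,1]
m=((V>120)&(S<70)).astype(np.uint8);m[:165]=0;m[:,:245]=0;m[:,320:]=0;m[235:]=0
m=cv2.morphologyEx(m,cv2.MORPH_CLOSE,np.ones((5,5)))
c=max(cv2.findContours(m,0,2)[0],key=cv2.contourArea)
w=np.array([ray(d,*p[0],.03)[:2]*1000 for p in cv2.convexHull(c)],np.float32)
print(cv2.minAreaRect(w))
E
```

```text
time: 13.35
position: [0.3798, -0.0857, 0.1805]
tool_rot: [2.434, 1.986, -0.0]
ft_force: [-0.2, -0.6, -0.2]
grip_width: 0.997
time: 13.75
position: [0.4841, -0.1885, 0.179]
tool_rot: [2.444, 1.972, -0.001]
ft_force: [-0.6, -0.6, -0.7]
grip_width: 0.998
[ 0.48237277 -0.1858303   0.17910899] [ 0.48  0.09 -0.18  1.86  0.02  1.19  0.09]
((505.5335998535156, -65.21569061279297), (160.33929443359375, 145.41612243652344), 78.1854019165039)
```

```bash
python3 -m jog '[[[0,0,4,0,0,0,8.7],[0,0,4,0,0,0,8.7],[0,0,3,0,0,0,8.7],[0,0,2,0,0,0,8.7],[0,0,1.4,0,0,0,8.7],[1,0,0,0,0,0,8.7],[0.8,0,0,0,0,0,8.7],[0.5,0,0,0,0,0,8.7],[0.4,0,0,0,0,0,8.7]]]' 15; python3 -m jog '[[[0.5,0,0,0,0,0,8.7],[0.7,0,0,0,0,0,8.7],[0.8,0,0,0,0,-1.0,8.7],[0.8,0,0,0,0,-1.5,8.7],[0.8,0,0,0,0,-1.5,8.7],[0.8,0,0,0,0,-1.5,8.7]]]' 15
python3 - <<'E'
from h import *
a=img('scene');f=img('top')['frame']
im=np.hstack([cv2.resize(a['frame'][110:240,130:300],(400,306)),cv2.resize(f[125:225,215:345],(400,306),interpolation=cv2.INTER_CUBIC)])
cv2.imwrite('pics/c6.png',cv2.cvtColor(im,cv2.COLOR_RGB2BGR))
E
```

```text
time: 14.7
position: [0.4879, -0.1577, 0.038]
tool_rot: [2.436, 1.978, 0.0]
ft_force: [-1.2, -3.9, 2.3]
grip_width: 1.0
time: 15.3
position: [0.4958, -0.1142, 0.0372]
tool_rot: [2.339, 2.094, 0.001]
ft_force: [1.4, -4.2, 2.2]
grip_width: 1.003
```

View pics/c6.png

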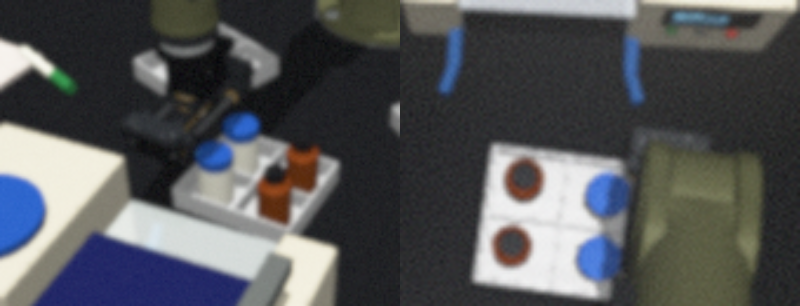

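The push works: the tray moves left and straightens, and all four samples are upright. I'll continue.

```bash
python3 -m jog '[[[0.8,0,0,0,0,-1.4,8.7],[0.8,0,0,0,0,-1.4,8.7],[0.7,0,0,0,0,-1.3,8.7],[0.5,0,0,0,0,-1,8.7],[0.2,0,0,0,0,0,8.7],[0,0,0,0,0,0,8.7]]]' 15
cat >> h.py <<'E'
def tray():
    d=img('top');f=d['frame']
    hsv=cv2.cvtColor(f,cv2.COLOR_RGB2HSV);V=hsv[...,2];S=hsv[...,1]
    m=((V>120)&(S<70)).astype(np.uint8);m[:165]=0;m[:,:215]=0;m[:,320:]=0;m[225:]=0
    m=cv2.morphologyEx(m,cv2.MORPH_CLOSE,np.ones((5,5)))
    c=max(cv2.findContours(m,0,2)[0],key=cv2.contourArea)
    w=np.array([ray(d,*p[0],.03)[:2]*1000 for p in cv2.convexHull(c)],np.float32)
    print(cv2.minAreaRect(w))
E
python3 -m jog '[[[-1.5,0,0,0,0,0,8.7],[-4,0,0,0,0,0,8.7],[-4,0,-2,0,0,0,8.7],[-4,0,-4,0,0,0,8.7],[0,0,-4,0,0,0,8.7],[0,0,-3,0,0,0,8.7],[0,0,0,0,0,0,8.7]]]'
python3 - <<'E'
from h import *
tray();s=ctrl.get_state();print(s['position'],s['tool_rot'])
E
```

```text
time: 16.0
position: [0.4968, -0.0833, 0.0363]
tool_rot: [-2.245, -2.196, 0.0]
ft_force: [-0.3, -0.8, 1.0]
grip_width: 1.001
time: 16.7
position: [0.4968, -0.2146, 0.1662]
tool_rot: [2.243, 2.191, 0.006]
ft_force: [0.4, 0.3, 0.3]
grip_width: 0.999
((498.62286376953125, 10.109687805175781), (165.36009216308594, 144.88394165039062), 88.84446716308594)
[ 0.49540402 -0.21393486  0.16362017] [2.24484681 2.19448841 0.00365733]
```

```bash
python3 -m jog '[[[0,0,0,0,0,8.2,8.7],[0,0,0,0,0,8.2,8.7],[0,0,0,0,0,8.2,8.7],[0,0,0,0,0,8.2,8.7],[0,0,0,0,0,8.2,8.7],[0,0,0,0,0,8.2,8.7],[0,0,0,0,0,8.2,8.7],[0,0,0,0,0,8.2,8.7],[0,0,0,0,0,8.2,8.7],[0,0,0,0,0,8.2,8.7],[0,0,0,0,0,8.0,8.7]]]' 15; python3 -m jog '[[[-1.85,-4.44,0,0,0,0,8.7],[-1.85,-4.44,0,0,0,0,8.7],[-1.85,-4.44,0,0,0,0,8.7],[-1.85,-4.44,0,0,0,0,8.7],[-1.85,-4.44,0,0,0,0,8.7],[0,0,0,0,0,0,8.7],[0,0,0,0,0,0,8.7]]]' 15
python3 - <<'E'
from h import *
s=ctrl.get_state();print(s['position'],s['tool_rot'],s['joint_positions'].round(2))
E
```

```text
time: 17.85
position: [0.493, -0.213, 0.1595]
tool_rot: [-3.139, 0.044, 0.006]
ft_force: [-0.7, 0.5, -0.6]
grip_width: 1.0
time: 18.55
position: [0.4055, 0.0106, 0.1605]
tool_rot: [3.141, -0.031, -0.004]
ft_force: [-0.1, -0.5, 0.3]
grip_width: 1.0
[0.40546725 0.01055192 0.16051816] [ 3.14111367 -0.03114292 -0.00415473] [ 0.22 -0.13 -0.29  2.11 -0.04  1.16 -1.64]
```

```bash
python3 -m jog '[[[0,0,3,0,0,0,8.7],[0,0,3,0,0,0,8.7],[0,0,2,0,0,0,8.7],[0,0,2,0,0,0,8.7],[0,0,1.9,0,0,0,8.7],[0,0,0,0,0,0,8.7],[0,0,0,0,0,0,8.7]]]' 15
python3 - <<'E'
from h import *
s=ctrl.get_state();print(s['position'],s['tool_rot'],s['joint_positions'].round(2))
E
```

```text
time: 19.25
position: [0.4064, 0.0088, 0.0424]
tool_rot: [-3.141, 0.039, 0.003]
ft_force: [0.6, 0.6, 0.8]
grip_width: 1.002
[0.40643797 0.00875532 0.04236391] [-3.14109328  0.03884607  0.00334077] [ 0.22  0.04 -0.31  2.23  0.01  0.88 -1.69]
```

```bash
python3 -m jog '[[[0.6,0,0,0,0,0,8.7],[0.6,0,0,0,0,0,8.7],[0.6,0,0,0,0,0,8.7],[0.6,0,0,0,0,0,8.7],[0.8,0,0,0,0,0,8.7],[1,0,0,0,0,0,8.7],[1,0,0,0,0,0,8.7],[1,0,0,0,0,0,8.7],[1,0,0,0,0,0,8.7],[1,0,0,0,0,0,8.7],[0.8,0,0,0,0,0,8.7],[0,0,0,0,0,0,8.7]]]' 15
python3 - <<'E'
from h import *
a=img('scene');f=img('top')['frame']
im=np.hstack([cv2.resize(a['frame'][110:240,130:300],(400,306)),cv2.resize(f[115:215,205:335],(400,306),interpolation=cv2.INTER_CUBIC)])
cv2.imwrite('pics/c7.png',cv2.cvtColor(im,cv2.COLOR_RGB2BGR))
E
```

```text
time: 20.45
position: [0.4991, 0.0074, 0.0432]
tool_rot: [-3.141, 0.037, -0.005]
ft_force: [-0.2, -1.1, -1.8]
grip_width: 0.999
```

View pics/c7.png

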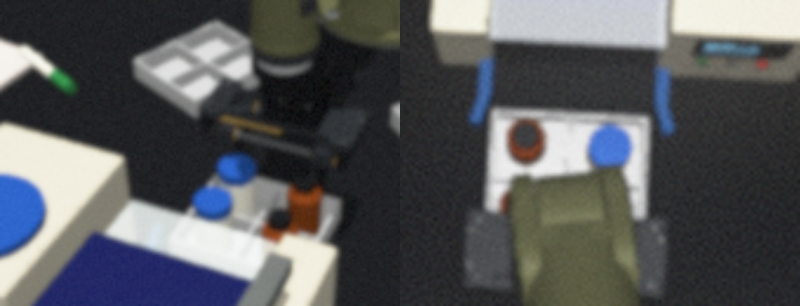

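The tray's rear wall (488–650, row 110) is between the rail tips, about 4 mm left of centre, and the samples are upright. I'll push on with a slight right bias.

```bash
python3 -m jog '[[[0.5,0.07,0,0,0,0,8.7],[0.5,0.07,0,0,0,0,8.7],[0.5,0.07,0,0,0,0,8.7],[0.5,0.07,0,0,0,0,8.7],[0.5,0.07,0,0,0,0,8.7],[0.5,0.07,0,0,0,0,8.7],[0.6,0,0,0,0,0,8.7],[0.6,0,0,0,0,0,8.7]]]' 15; python3 -m jog '[[[0.6,0,0,0,0,0,8.7],[0.6,0,0,0,0,0,8.7],[0.6,0,0,0,0,0,8.7],[0.6,0,0,0,0,0,8.7],[0,0,0,0,0,0,8.7]]]' 15
python3 - <<'E'
from h import *
a=img('scene');f=img('top')['frame']
im=np.hstack([cv2.resize(a['frame'][110:240,130:300],(400,306)),cv2.resize(f[115:215,205:335],(400,306),interpolation=cv2.INTER_CUBIC)])
cv2.imwrite('pics/c8.png',cv2.cvtColor(im,cv2.COLOR_RGB2BGR))
E
```

```text
time: 21.35
position: [0.5376, 0.0022, 0.0428]
tool_rot: [3.141, -0.036, -0.005]
ft_force: [-5.1, 0.4, 3.4]
grip_width: 1.003
time: 21.85
position: [0.5631, 0.0015, 0.0428]
tool_rot: [3.141, -0.037, 0.0]
ft_force: [-1.6, -0.4, 0.5]
grip_width: 1.001
```

View pics/c8.png

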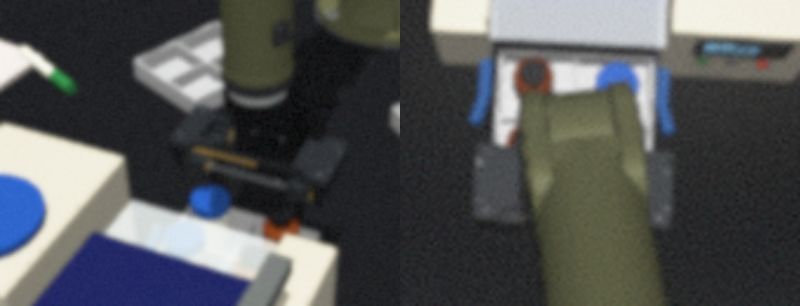

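The tray is centred in the channel (495–655 between the rails) with about 57 mm left. I'll push on until the stop loads the wrist.

```bash
python3 -m jog '[[[0.6,0,0,0,0,0,8.7],[0.6,0,0,0,0,0,8.7],[0.6,0,0,0,0,0,8.7],[0.6,0,0,0,0,0,8.7],[0.6,0,0,0,0,0,8.7],[0.6,0,0,0,0,0,8.7],[0.6,0,0,0,0,0,8.7],[0.4,0,0,0,0,0,8.7],[0.2,0,0,0,0,0,8.7],[0,0,0,0,0,0,8.7]]]' 15; python3 -m jog '[[[0.15,0,0,0,0,0,8.7],[0.15,0,0,0,0,0,8.7],[0.15,0,0,0,0,0,8.7],[0,0,0,0,0,0,8.7]]]' 15
```

```text
time: 22.95
position: [0.6113, 0.0006, 0.0428]
tool_rot: [-3.141, 0.036, -0.001]
ft_force: [-1.1, 0.4, -0.6]
grip_width: 0.999
time: 23.35
position: [0.6155, 0.0005, 0.0429]
tool_rot: [3.141, -0.036, 0.001]
ft_force: [-1.9, 0.0, -0.7]
grip_width: 0.997
```

```bash
python3 -m jog '[[[0.15,0,0,0,0,0,8.7],[0.15,0,0,0,0,0,8.7],[0,0,0,0,0,0,8.7]]]' 15; python3 -m jog '[[[0.15,0,0,0,0,0,8.7],[0.15,0,0,0,0,0,8.7],[0,0,0,0,0,0,8.7]]]' 15
```

```text
time: 23.65
position: [0.6186, 0.0004, 0.0429]
tool_rot: [3.141, -0.036, 0.001]
ft_force: [-2.8, -0.0, -1.0]
grip_width: 0.998
time: 23.95
position: [0.6208, 0.0004, 0.0429]
tool_rot: [3.141, -0.037, -0.002]
ft_force: [-4.6, -1.0, 0.9]
grip_width: 0.998
```

```bash
python3 -m jog '[[[0.1,0,0,0,0,0,8.7],[0.1,0,0,0,0,0,8.7],[0,0,0,0,0,0,8.7]]]' 15; python3 -m jog '[[[0.1,0,0,0,0,0,8.7],[0.1,0,0,0,0,0,8.7],[0,0,0,0,0,0,8.7]]]' 15
```

```text
time: 24.25
position: [0.621, 0.0004, 0.0428]
tool_rot: [3.141, -0.036, -0.008]
ft_force: [-10.3, 0.4, 5.8]
grip_width: 1.001
time: 24.55
position: [0.6212, 0.0004, 0.0428]
tool_rot: [3.141, -0.036, -0.015]
ft_force: [-14.9, 0.5, 9.5]
grip_width: 0.996
```

It has stopped hard at x=0.621 (predicted 0.6205), with the force rising to 15 N. I'll back off and check.

```bash
python3 -m jog '[[[-0.5,0,0,0,0,0,8.7],[-2,0,0,0,0,0,8.7],[-4,0,0,0,0,0,8.7],[-4,0,0,0,0,0,8.7],[-4,0,-2,0,0,0,8.7],[-2,0,-4,0,0,0,8.7],[0,0,-4,0,0,0,8.7],[0,0,-4,0,0,0,8.7],[0,0,0,0,0,0,8.7],[0,0,0,0,0,0,8.7]]]' 15
python3 - <<'E'
from h import *
a=img('scene');b=img('top');f=b['frame']
im=np.hstack([cv2.resize(a['frame'][120:240,140:300],(400,300)),cv2.resize(f[105:175,213:306],(400,300),interpolation=cv2.INTER_CUBIC)])
cv2.imwrite('pics/c9.png',cv2.cvtColor(im,cv2.COLOR_RGB2BGR))
for n,p in (('frontL',[.70-.07+.0018,.082,.03]),('frontR',[.70-.07-.0018,-.078,.03])): 
    q=proj(b,p);print(n,q,((q-[213,105])*[400/93,300/70]+[400,0]).round())
E
```

```text
time: 25.55
position: [0.4624, 0.004, 0.1848]
tool_rot: [3.141, -0.036, 0.01]
ft_force: [0.3, -0.2, -0.3]
grip_width: 0.999
frontL [235.90749427 156.39376038] [499. 220.]
frontR [286.59744097 158.89862611] [717. 231.]
```

View pics/c9.png

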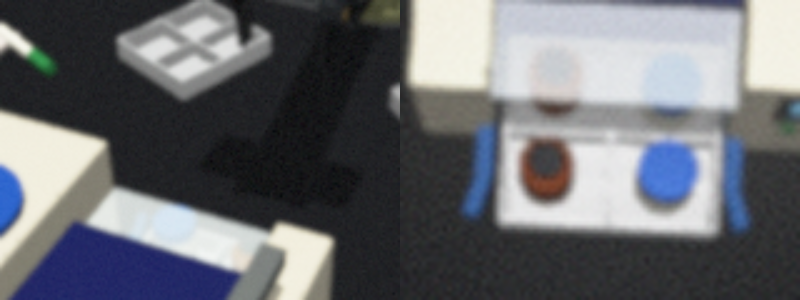

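All four samples are upright, with the front pair at (547,168) and (668,172). The tray's front edge (row 228 to 236) is just outside the rail tips, as it should be when home. One firmer push will show whether the stop is real or a jam.

```bash
python3 -m jog '[[[0,0,4,0,0,0,8.7],[0,0,4,0,0,0,8.7],[0,0,4,0,0,0,8.7],[0,0,2,0,0,0,8.7],[4,0,0,0,0,0,8.7],[4,0,0,0,0,0,8.7],[4,0,0,0,0,0,8.7],[2,0,0,0,0,0,8.7],[1,0,0,0,0,0,8.7],[0,0,0,0,0,0,8.7]]]' 15;  python3 -m jog '[[[0.3,0,0,0,0,0,8.7],[0.3,0,0,0,0,0,8.7],[0.2,0,0,0,0,0,8.7],[0,0,0,0,0,0,8.7]]]' 15; python3 -m jog '[[[0.2,0,0,0,0,0,8.7],[0.2,0,0,0,0,0,8.7],[0,0,0,0,0,0,8.7]]]' 15
```

```text
time: 26.65
position: [0.61, 0.0008, 0.0413]
tool_rot: [-3.141, 0.036, 0.003]
ft_force: [-0.2, -0.0, 1.0]
grip_width: 1.007
time: 27.05
position: [0.6182, 0.0003, 0.0432]
tool_rot: [3.141, -0.036, 0.001]
ft_force: [0.4, -0.2, 0.4]
grip_width: 0.997
time: 27.35
position: [0.6209, 0.0003, 0.0427]
tool_rot: [3.141, -0.036, -0.005]
ft_force: [-4.3, 0.3, 3.5]
grip_width: 0.997
```

```bash
python3 -m jog '[[[0.2,0,0,0,0,0,8.7],[0.2,0,0,0,0,0,8.7],[0.2,0,0,0,0,0,8.7],[0,0,0,0,0,0,8.7]]]' 15; python3 -m jog '[[[-0.8,0,0,0,0,0,8.7],[-2,0,0,0,0,0,8.7],[-4,0,0,0,0,0,8.7],[-4,0,0,0,0,0,8.7],[-4,0,-2,0,0,0,8.7],[-2,0,-4,0,0,0,8.7],[0,0,-4,0,0,0,8.7],[0,0,-4,0,0,0,8.7],[0,0,0,0,0,0,8.7],[0,0,0,0,0,0,8.7]]]' 15
python3 - <<'E'
from h import *
a=img('scene');b=img('top')
im=np.vstack([np.hstack([a['frame'],b['frame']])])
cv2.imwrite('pics/c10.png',cv2.cvtColor(cv2.resize(im,(800,300),interpolation=cv2.INTER_AREA),cv2.COLOR_RGB2BGR))
E
```

```text
time: 27.75
position: [0.6214, 0.0003, 0.0421]
tool_rot: [3.14, -0.037, -0.025]
ft_force: [-18.9, -0.0, 14.4]
grip_width: 1.003
time: 28.75
position: [0.4616, 0.004, 0.1842]
tool_rot: [3.141, -0.036, 0.007]
ft_force: [-0.3, -0.3, -1.1]
grip_width: 0.997
```

View pics/c10.png

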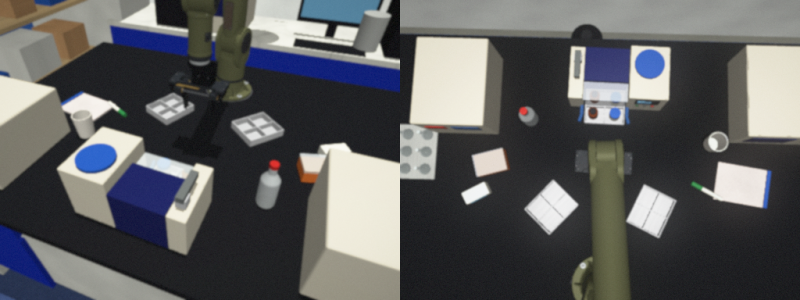

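The tray did not move under 19 N, so it is home. The loaded tray is at (605,105) in the top half, and the other things on the bench are where they started. Handing in.

```bash
python3 -c "
from bench import close_job
print(close_job())"
```

```text
the job is handed in; nothing more can be done
None
```

The job is done and handed in at about 29 s of the 72 s allowed. The tray meant was the one farthest from the base. I stood the loose amber bottle in its front-left pocket and the loose jar in its front-right pocket, each in front of its own kind. Then I pushed the tray's right side with the open fingers to line it up, and pushed it from the front between the rails to the back stop.

**Last checks**
- **Fully home:** the tool stopped at x = 0.621 m against a predicted 0.6205 m. It did not give in a second push of about 19 N. The pictures show the tray's front edge just outside the rail tips.
- **Samples:** the close-up before that second push showed all four upright in their pockets. The overall picture after it shows no change.
- **Other things:** in the final picture the other things on the bench are where they started, and the gripper is clear of everything.

**Limits of the checks:** the top camera resolves only about 3 mm per pixel. The front edge showed about 1–2 pixels nearer the robot than I computed, which I put down to its front face being visible. That the tray is fully home therefore rests mainly on the force and the stop position. No check failed outright.

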